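Refit a gear housing's inspection covers and lock their quarter-turn studs

ROBOT

A 6-joint arm with a two-finger parallel gripper is mounted at the origin on the work surface; the furniture and walls round the work are solid. World frame = base frame: x ahead of the robot, y to its left, z up, the work surface at z = 0. Lengths are in mm, angles in degrees, forces in N, time in s.
With the tool pointing down it reaches from about 375 to 900 mm from the base axis. Payload 3.1 kg.
Tool frame: the origin (TCP) lies at the very end of the fingers, on their centre line; the grasp point (between the pads) lies 19 mm behind it; z points along the fingers, y is the line along which they close (so a half turn about z gives the same grasp; the last joint's range is limited). The gripper opens to 85 mm and grips with 20 to 120 N. Pads are 22 mm wide; open, the fingers measure 114 mm over their backs; the gripper's body (76 mm by 85 mm) begins 54 mm behind the grasp point. The pads swing forward as they close: fully open they stand 13 mm farther back than shut.
Start: joints at [-10.227, 30.224, 82.088, -0, 67.689, -10.227], TCP at [624.977, 0.034, 231.31] pointing down, gripper open.
Joint ranges: [-176.69, 176.69], [-43.24, 126.21], [12.49, 139.97], [-82, 262], [0, 151.66], [-163.58, 163.58]. Speed limits (degrees/s): [159.86, 159.86, 180, 180, 180, 180].

INTERFACE

Orientations are given as [roll, pitch, yaw] about the fixed x, y, z axes, in that order (R = Rz(yaw) Ry(pitch) Rx(roll)).
In Python, from cell import arm gives the robot as it stands.
- The arm moves only by the tool carry_out, never from a script. Its argument "motion" is one flat list of numbers, 6 for each row, row after row: the shift along the tool's x, y, z in cm, then the turn, a rotation vector about the tool's x, y, z in rad. A call has 1 to 10 rows; each row is the pose to reach, as a shift and turn from the pose commanded when the call began, along the tool's axes at that moment; what a row does not reach only later rows make up. A row lasts 1/10 s, in which the tool goes at most 50 mm and 8.59 degrees, less where a joint would pass 70% of its speed; a pose out of reach is approached as far as the arm can. A call with a gripper value outside its range is refused whole. "jaw" is the opening, from 0 (shut) to 1 (fully open), set as the call begins (left out, the last holds). The fingers move at their own pace and stop on an object; "squeeze" is the grip in N (left out, the last holds). Time passes only in rows, so rows that repeat a pose let the fingers close. It gives the time, the measured TCP pose, the force, the opening and the grip force at its end, in the units of the state.
- arm.sense(): the state, without advancing time (a new reading comes with each control period).
- arm.grab_frame(name): name is "scene" or "side" or "wrist"; returns a dict with "pixels" (400x640x3 uint8, red, green, blue), "camera_matrix" (3x3 intrinsics, pixels), "dist_coeffs" ([k1, k2, p1, p2, k3] as OpenCV has them; the pictures are not rectified), "R" (3x3) and "t" (3): a world point X has camera coordinates R X + t; the wrist camera has in their place "T_tool_cam" (4x4, takes a point from camera to tool coordinates, whose origin is the TCP and whose axes are the flange's). Camera axes: x right, y down, z forward; pixel columns grow to the right and rows downward; lengths in mm; the calibration is good to about 2 mm. A picture is of the moment at which its call begins: read the wrist's pose just before it. There is no depth.
- arm.finish_job(): hands the job in; it is judged then, once.
The state is a dict: "t": time; "joint_positions": joint angles; "qvel": joint speeds; "tau": joint torques, N m; "ee_pos": TCP position; "ee_rot": TCP orientation; "wrist_force": force on the tool from outside, world axes, zero at the start; "ft_torque": the same for the moment, N m; "opening": opening from 0.0 (shut) to 1.0 (fully open); "finger_force": force on a finger pad.
Only numpy, scipy, OpenCV 4.12 (cv2) and the standard library are available. Lean on these libraries where they do the work, as an engineer would, in place of code of your own. Each camera call takes 0.05 s, during which the arm holds its last target. There are 200 camera calls.

TASK

First lock the gear housing's shaft with the yellow knob on its back bar (a quarter turn clockwise), before any port is opened. Then refit every inspection cover that lies on the bench, any cover in any bay: put the red dust plug from that bay's port in the green bin, slide the cover's tongue end under the steel lip until it is fully home on the deck, push its wing stud in and turn it a quarter turn clockwise until it locks; a bay without a cover keeps its plug. When all covers are locked, turn the knob back to free the shaft.

Things in the scene. Friction and masses are not known exactly. Their poses are not given: they have to be found in the camera images.
- housing: blue gear housing, fixed; bare grey deck 160 (x) by 242 (y) mm, top at z = 70 mm, 5 mm thick, hollow below. Origin on the bench under the middle bay's seat; x points to the steel lip at the back (away from the robot), y left. Three equal bays at y = +75, 0, -75 mm, 65 mm wide between round guide ribs (10 mm thick, 6 mm high, x -73 to +49 mm). Deck front edge at x = -78 mm; feet 27 mm farther out
- seat_0 (a point): left (+y) bay (axes as the housing's): point of the deck under a cover's origin when the cover is home, its x along the housing's x, its tongue end against the stop 63.5 mm ahead of here. The lip overhangs from 46 mm ahead; its underside is 7.5 mm, its top 14 mm above the deck (screw heads 18). Slot for the stud: centre 32 mm behind here, 31 mm long (along x), 12.5 mm wide
- seat_1 (a point): middle bay (axes as the housing's): point of the deck under a cover's origin when the cover is home, its x along the housing's x, its tongue end against the stop 63.5 mm ahead of here. The lip overhangs from 46 mm ahead; its underside is 7.5 mm, its top 14 mm above the deck (screw heads 18). Slot for the stud: centre 32 mm behind here, 31 mm long (along x), 12.5 mm wide
- seat_2 (a point): right (-y) bay (axes as the housing's): point of the deck under a cover's origin when the cover is home, its x along the housing's x, its tongue end against the stop 63.5 mm ahead of here. The lip overhangs from 46 mm ahead; its underside is 7.5 mm, its top 14 mm above the deck (screw heads 18). Slot for the stud: centre 32 mm behind here, 31 mm long (along x), 12.5 mm wide
- port_0 (a point): middle of the left bay's round port (41 mm across, 20 mm ahead of the seat point), level with the deck: where the origin of a seated plug lies
- port_1 (a point): middle of the middle bay's round port (41 mm across, 20 mm ahead of the seat point), level with the deck: where the origin of a seated plug lies
- port_2 (a point): middle of the right bay's round port (41 mm across, 20 mm ahead of the seat point), level with the deck: where the origin of a seated plug lies
- cover_a: cover: plate 126 (x) by 62 (y) by 5 mm, 0.19 kg; all alike. Origin: middle of underside, z up; tongue end (dark strip) at +x. Captive stud at x = -32 mm, with a black wing head 46 mm long, 10 mm thick (grip across it, also to carry the cover), its bottom 32 and top 56 mm above the underside with the stud up; boss under it 38 mm across, to 10 mm. May be absent
- cover_b: cover: plate 126 (x) by 62 (y) by 5 mm, 0.19 kg; all alike. Origin: middle of underside, z up; tongue end (dark strip) at +x. Captive stud at x = -32 mm, with a black wing head 46 mm long, 10 mm thick (grip across it, also to carry the cover), its bottom 32 and top 56 mm above the underside with the stud up; boss under it 38 mm across, to 10 mm. May be absent
- cover_c: cover: plate 126 (x) by 62 (y) by 5 mm, 0.19 kg; all alike. Origin: middle of underside, z up; tongue end (dark strip) at +x. Captive stud at x = -32 mm, with a black wing head 46 mm long, 10 mm thick (grip across it, also to carry the cover), its bottom 32 and top 56 mm above the underside with the stud up; boss under it 38 mm across, to 10 mm. May be absent
- push_a (a joint): how far the stud of cover_a is pushed in: 0 = up (spring, 3 N), 0.016 m = bottom (8 N). Its cross pin (26 by 6 mm, parallel to the wing, inside the cover while up) must pass the deck's slot and can turn under the deck from about 0.014 on; let go when turned, the stud springs back to about 0.013 and holds, else to 0
- push_b (a joint): how far the stud of cover_b is pushed in: 0 = up (spring, 3 N), 0.016 m = bottom (8 N). Its cross pin (26 by 6 mm, parallel to the wing, inside the cover while up) must pass the deck's slot and can turn under the deck from about 0.014 on; let go when turned, the stud springs back to about 0.013 and holds, else to 0
- push_c (a joint): how far the stud of cover_c is pushed in: 0 = up (spring, 3 N), 0.016 m = bottom (8 N). Its cross pin (26 by 6 mm, parallel to the wing, inside the cover while up) must pass the deck's slot and can turn under the deck from about 0.014 on; let go when turned, the stud springs back to about 0.013 and holds, else to 0
- wing_a (a joint): turn of the wing of cover_a: 0 = wing lengthwise (along the cover's x), open; 1.571 = crosswise, locked; grows clockwise seen from above; stops at both ends; friction 0.03 N m. It may start off 0, and the pin enters the slot only within about 0.3 of 0
- wing_b (a joint): turn of the wing of cover_b: 0 = wing lengthwise (along the cover's x), open; 1.571 = crosswise, locked; grows clockwise seen from above; stops at both ends; friction 0.03 N m. It may start off 0, and the pin enters the slot only within about 0.3 of 0
- wing_c (a joint): turn of the wing of cover_c: 0 = wing lengthwise (along the cover's x), open; 1.571 = crosswise, locked; grows clockwise seen from above; stops at both ends; friction 0.03 N m. It may start off 0, and the pin enters the slot only within about 0.3 of 0
- plug_0: red plastic dust plug, loose in a port, about 40 g: disc 50 mm across, 4 mm thick; below it a spigot 37 mm across, 6 mm deep; on top an upright pull tab 34 mm (x) by 10 mm (y), its top 30 mm above the origin. Origin: middle of the disc's underside
- plug_1: red plastic dust plug, loose in a port, about 40 g: disc 50 mm across, 4 mm thick; below it a spigot 37 mm across, 6 mm deep; on top an upright pull tab 34 mm (x) by 10 mm (y), its top 30 mm above the origin. Origin: middle of the disc's underside
- plug_2: red plastic dust plug, loose in a port, about 40 g: disc 50 mm across, 4 mm thick; below it a spigot 37 mm across, 6 mm deep; on top an upright pull tab 34 mm (x) by 10 mm (y), its top 30 mm above the origin. Origin: middle of the disc's underside
- lock_knob (a point): foot of the shaft-lock knob on the back bar, on its turning axis (fixed to the housing, axes as its). The knob is a yellow T-handle, 44 mm long and 11 mm thick, black line on top; its grip reaches from 10 to 32 mm above this point (10 mm stem below)
- shaft_lock (a joint): turn of the shaft-lock knob: 0 = handle along the back bar (the housing's y), shaft free; 1.571 = handle square to the bar (along x), shaft locked; grows clockwise seen from above; stops at both ends, stays where it is left (friction 0.05 N m)
- bin: green plastic parts bin without lid, fixed, 116 (x) by 150 (y) by 45 mm tall, walls and floor 4 mm. Origin: middle of its underside

How it is judged (in metres and radians):
On the way, in this order (a step that is already met when the one before it is completed fails the run):
1. the shaft is locked while all ports are still plugged (value of joint shaft_lock above 1.3 rad and (distance between plug_0 and port_0 below 0.008 m or distance between plug_0 and port_1 below 0.008 m or distance between plug_0 and port_2 below 0.008 m) and (distance between plug_1 and port_0 below 0.008 m or distance between plug_1 and port_1 below 0.008 m or distance between plug_1 and port_2 below 0.008 m) and (distance between plug_2 and port_0 below 0.008 m or distance between plug_2 and port_1 below 0.008 m or distance between plug_2 and port_2 below 0.008 m)), for 0.2 s.
2. all covers are home and locked while the shaft is still locked (value of joint each of shaft_lock, wing_a, wing_b, wing_c above 1.3 rad and ((horizontal distance between cover_a and seat_0 below 0.006 m and height (world z) of cover_a between 0.064 and 0.076 m) or (horizontal distance between cover_a and seat_1 below 0.006 m and height (world z) of cover_a between 0.064 and 0.076 m) or (horizontal distance between cover_a and seat_2 below 0.006 m and height (world z) of cover_a between 0.064 and 0.076 m)) and value of joint each of push_a, push_b, push_c above 0.01 m and linear speed of each of cover_a, cover_b, cover_c, plug_0, plug_1, plug_2 below 0.02 m/s and ((horizontal distance between cover_b and seat_0 below 0.006 m and height (world z) of cover_b between 0.064 and 0.076 m) or (horizontal distance between cover_b and seat_1 below 0.006 m and height (world z) of cover_b between 0.064 and 0.076 m) or (horizontal distance between cover_b and seat_2 below 0.006 m and height (world z) of cover_b between 0.064 and 0.076 m)) and ((horizontal distance between cover_c and seat_0 below 0.006 m and height (world z) of cover_c between 0.064 and 0.076 m) or (horizontal distance between cover_c and seat_1 below 0.006 m and height (world z) of cover_c between 0.064 and 0.076 m) or (horizontal distance between cover_c and seat_2 below 0.006 m and height (world z) of cover_c between 0.064 and 0.076 m)) and ((horizontal distance between cover_a and seat_0 below 0.006 m and height (world z) of cover_a between 0.064 and 0.076 m) or (horizontal distance between cover_b and seat_0 below 0.006 m and height (world z) of cover_b between 0.064 and 0.076 m) or (horizontal distance between cover_c and seat_0 below 0.006 m and height (world z) of cover_c between 0.064 and 0.076 m) or distance between any of plug_0, plug_1, plug_2 and port_0 below 0.008 m) and ((horizontal distance between cover_a and seat_1 below 0.006 m and height (world z) of cover_a between 0.064 and 0.076 m) or (horizontal distance between cover_b and seat_1 below 0.006 m and height (world z) of cover_b between 0.064 and 0.076 m) or (horizontal distance between cover_c and seat_1 below 0.006 m and height (world z) of cover_c between 0.064 and 0.076 m) or distance between any of plug_0, plug_1, plug_2 and port_1 below 0.008 m) and ((horizontal distance between cover_a and seat_2 below 0.006 m and height (world z) of cover_a between 0.064 and 0.076 m) or (horizontal distance between cover_b and seat_2 below 0.006 m and height (world z) of cover_b between 0.064 and 0.076 m) or (horizontal distance between cover_c and seat_2 below 0.006 m and height (world z) of cover_c between 0.064 and 0.076 m) or distance between any of plug_0, plug_1, plug_2 and port_2 below 0.008 m) and ((x of plug_0 in the frame of bin between -0.062 and 0.062 m and y of plug_0 in the frame of bin between -0.079 and 0.079 m and height (world z) of plug_0 below 0.075 m) or distance between plug_0 and port_0 below 0.008 m or distance between plug_0 and port_1 below 0.008 m or distance between plug_0 and port_2 below 0.008 m) and ((x of plug_1 in the frame of bin between -0.062 and 0.062 m and y of plug_1 in the frame of bin between -0.079 and 0.079 m and height (world z) of plug_1 below 0.075 m) or distance between plug_1 and port_0 below 0.008 m or distance between plug_1 and port_1 below 0.008 m or distance between plug_1 and port_2 below 0.008 m) and ((x of plug_2 in the frame of bin between -0.062 and 0.062 m and y of plug_2 in the frame of bin between -0.079 and 0.079 m and height (world z) of plug_2 below 0.075 m) or distance between plug_2 and port_0 below 0.008 m or distance between plug_2 and port_1 below 0.008 m or distance between plug_2 and port_2 below 0.008 m)), for 0.2 s.
At the end, for the whole second after the job is handed in: Every cover lies on the deck within 6 mm of home in some bay, wing turned at least 1.3 rad and stud held in more than 10 mm; every bay has a cover or a seated plug (within 8 mm); every plug is in a port or in the bin; knob within 0.25 rad of free (((horizontal distance between cover_a and seat_0 below 0.006 m and height (world z) of cover_a between 0.064 and 0.076 m) or (horizontal distance between cover_a and seat_1 below 0.006 m and height (world z) of cover_a between 0.064 and 0.076 m) or (horizontal distance between cover_a and seat_2 below 0.006 m and height (world z) of cover_a between 0.064 and 0.076 m)) and value of joint each of wing_a, wing_b, wing_c above 1.3 rad and value of joint each of push_a, push_b, push_c above 0.01 m and linear speed of each of cover_a, cover_b, cover_c, plug_0, plug_1, plug_2 below 0.02 m/s and ((horizontal distance between cover_b and seat_0 below 0.006 m and height (world z) of cover_b between 0.064 and 0.076 m) or (horizontal distance between cover_b and seat_1 below 0.006 m and height (world z) of cover_b between 0.064 and 0.076 m) or (horizontal distance between cover_b and seat_2 below 0.006 m and height (world z) of cover_b between 0.064 and 0.076 m)) and ((horizontal distance between cover_c and seat_0 below 0.006 m and height (world z) of cover_c between 0.064 and 0.076 m) or (horizontal distance between cover_c and seat_1 below 0.006 m and height (world z) of cover_c between 0.064 and 0.076 m) or (horizontal distance between cover_c and seat_2 below 0.006 m and height (world z) of cover_c between 0.064 and 0.076 m)) and ((horizontal distance between cover_a and seat_0 below 0.006 m and height (world z) of cover_a between 0.064 and 0.076 m) or (horizontal distance between cover_b and seat_0 below 0.006 m and height (world z) of cover_b between 0.064 and 0.076 m) or (horizontal distance between cover_c and seat_0 below 0.006 m and height (world z) of cover_c between 0.064 and 0.076 m) or distance between any of plug_0, plug_1, plug_2 and port_0 below 0.008 m) and ((horizontal distance between cover_a and seat_1 below 0.006 m and height (world z) of cover_a between 0.064 and 0.076 m) or (horizontal distance between cover_b and seat_1 below 0.006 m and height (world z) of cover_b between 0.064 and 0.076 m) or (horizontal distance between cover_c and seat_1 below 0.006 m and height (world z) of cover_c between 0.064 and 0.076 m) or distance between any of plug_0, plug_1, plug_2 and port_1 below 0.008 m) and ((horizontal distance between cover_a and seat_2 below 0.006 m and height (world z) of cover_a between 0.064 and 0.076 m) or (horizontal distance between cover_b and seat_2 below 0.006 m and height (world z) of cover_b between 0.064 and 0.076 m) or (horizontal distance between cover_c and seat_2 below 0.006 m and height (world z) of cover_c between 0.064 and 0.076 m) or distance between any of plug_0, plug_1, plug_2 and port_2 below 0.008 m) and ((x of plug_0 in the frame of bin between -0.062 and 0.062 m and y of plug_0 in the frame of bin between -0.079 and 0.079 m and height (world z) of plug_0 below 0.075 m) or distance between plug_0 and port_0 below 0.008 m or distance between plug_0 and port_1 below 0.008 m or distance between plug_0 and port_2 below 0.008 m) and ((x of plug_1 in the frame of bin between -0.062 and 0.062 m and y of plug_1 in the frame of bin between -0.079 and 0.079 m and height (world z) of plug_1 below 0.075 m) or distance between plug_1 and port_0 below 0.008 m or distance between plug_1 and port_1 below 0.008 m or distance between plug_1 and port_2 below 0.008 m) and ((x of plug_2 in the frame of bin between -0.062 and 0.062 m and y of plug_2 in the frame of bin between -0.079 and 0.079 m and height (world z) of plug_2 below 0.075 m) or distance between plug_2 and port_0 below 0.008 m or distance between plug_2 and port_1 below 0.008 m or distance between plug_2 and port_2 below 0.008 m) and value of joint shaft_lock below 0.25 rad); the robot touches nothing.
Of cover_a, cover_b, cover_c only 2 to 3 are there at a start; the rules pass over those that are not, and their reading is None.
At some moment in a run one of cover_a, cover_b, cover_c may be knocked a few centimetres aside while the robot is not near it.
Once in a run the grip may slacken for a moment while it holds something.
It also fails if it takes over 210 s, if anything falls off the work surface, if the arm or the gripper's body presses on something with over 40 N, if the wrist force passes 120 N, or if a joint passes its speed limit or range.

## Working session

There is one attempt and no reset: what is moved stays moved. The work goes in short steps, Python scripts to look and compute and a tool call to move; the robot and the scene stay as the last step left them, time stands still between calls to the robot, and variables do not carry over. Pictures are saved under pics/ and viewed, at most 14 in all, crops included, and the job is handed in when it is done.

Besides the shell and the picture viewer there is one more tool, called after "Emit:" by a JSON object that holds its "fn" and its "kwargs". carry_out: Moves the arm, as the interface text tells. Its arguments: {"type":"object","properties":{"motion":{"type":"array","items":{"type":"number"}},"jaw":{"type":"number"},"squeeze":{"type":"number"}},"required":["motion"]}

```bash
ls; mkdir -p pics
cat > h.py <<'E'
import numpy as np, cv2, json
from cell import arm
from scipy.spatial.transform import Rotation as Ro
def snap(n,f):
    s=arm.sense(); d=arm.grab_frame(n); cv2.imwrite('pics/'+f,d['pixels'][:,:,::-1])
    K=np.array(d['camera_matrix'],float);D=np.array(d['dist_coeffs'],float)
    if n=='wrist':
        T=np.array(d['T_tool_cam'],float);W=np.eye(4);W[:3,:3]=Ro.from_euler('xyz',s['ee_rot'],degrees=True).as_matrix();W[:3,3]=s['ee_pos']
        C=np.linalg.inv(W@T);R=C[:3,:3];t=C[:3,3]
    else: R=np.array(d['R'],float);t=np.array(d['t'],float).ravel()
    np.savez('pics/'+f+'.npz',K=K,D=D,R=R,t=t)
    return d['pixels']
def back(f,uv,z):
    c=np.load('pics/'+f+'.npz');u=cv2.undistortPoints(np.array(uv,float).reshape(-1,1,2),c['K'],c['D']).reshape(-1,2)
    z=np.broadcast_to(z,len(u));o=-c['R'].T@c['t'];r=[]
    for (a,b),zz in zip(u,z):
        v=c['R'].T@np.array([a,b,1]);r.append(o+v*(zz-o[2])/v[2])
    return np.array(r)
def proj(f,X):
    c=np.load('pics/'+f+'.npz');return cv2.projectPoints(np.array(X,float).reshape(-1,3),cv2.Rodrigues(c['R'])[0],c['t'],c['K'],c['D'])[0].reshape(-1,2)
E
python3 - <<'E'
from h import *
print(arm.sense())
snap('scene','s1.png');snap('side','d1.png')
for f in('s1.png','d1.png'):
    c=np.load('pics/'+f+'.npz');print(-c['R'].T@c['t'],c['R'][2])
E
```

```text
pics
{'t': 0.0, 'joint_positions': array([-1.02284845e+01,  3.02791952e+01,  8.21567459e+01, -2.15118396e-03,
        6.76904264e+01, -1.02269790e+01]), 'qvel': array([ 0.02911284,  0.01078892, -0.12027693,  0.05310613, -0.07866336,
       -0.01800827]), 'tau': array([ 2.50220628e-04, -4.42344439e+01, -1.78024775e+01, -2.06930472e-04,
        8.36740597e-03,  2.24214921e-05]), 'ee_pos': array([6.24273826e+02, 1.37065668e-01, 2.30329179e+02]), 'ee_rot': array([-1.79875287e+02, -2.04795384e-02,  8.99992909e+01]), 'wrist_force': array([0.21407655, 0.02557173, 0.72037004]), 'ft_torque': array([-0.00711343, -0.01996296, -0.01129774]), 'finger_force': 0.0, 'opening': 1.0029148535115258}
[-119.2082453  -669.08986471  597.52531413] [ 0.53563718  0.67579823 -0.50634925]
[ 211.30845505 -734.53622986  459.0833295 ] [ 0.27484565  0.86936019 -0.41069785]
```

View pics/s1.png

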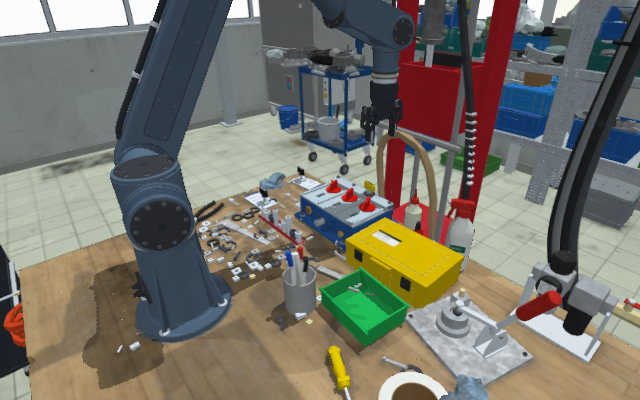

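View pics/d1.png

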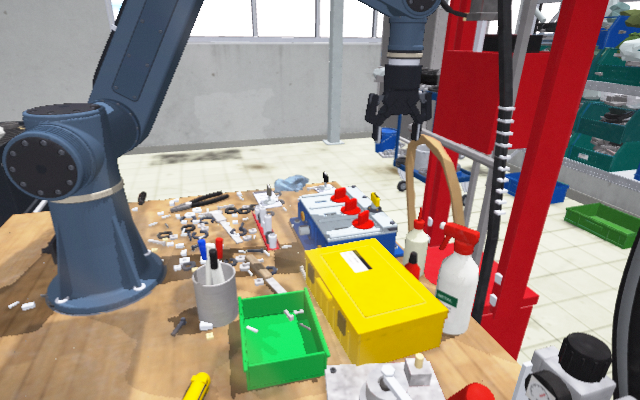

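The scene picture shows the housing near (345,210) with three red plugs, the bin near (365,305), and small white items at about (265,200) and (310,185) that could be covers. I'll take a wrist view and an enlarged crop.

Run:
```python
from h import *
snap('wrist','w1.png')
a=cv2.imread('pics/s1.png')[160:345,190:440]
cv2.imwrite('pics/s1c.png',cv2.resize(a,None,fx=3.2,fy=3.2,interpolation=cv2.INTER_CUBIC))
c=np.load('pics/w1.png.npz');print(-c['R'].T@c['t'],c['R'])
print(back('s1.png',[(323,290),(364,342),(408,312),(365,268)],45))
print(back('s1.png',[(333,190),(349,196),(367,207)],100))
```

```text
[624.84381274  66.03463301 372.81591841] [[ 9.99996659e-01 -6.43721840e-04 -2.50336574e-03]
 [ 2.70027856e-05 -9.65838501e-01  2.59144727e-01]
 [-2.58466414e-03 -2.59143929e-01 -9.65835257e-01]]
[[ 244.95442731 -204.59272457   45.        ]
 [ 215.76076234 -361.70885599   45.        ]
 [ 336.28096685 -366.02257894   45.        ]
 [ 367.46990791 -210.75071266   45.        ]]
[[500.06107484  61.25505756 100.        ]
 [510.64569539   2.40250238 100.        ]
 [505.06436451 -76.27263028 100.        ]]
```

View pics/w1.png

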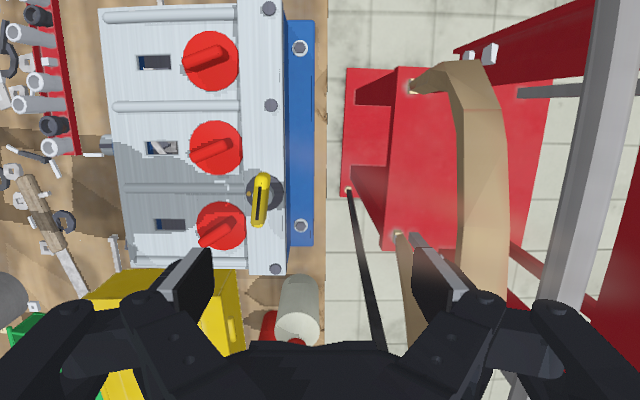

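View pics/s1c.png

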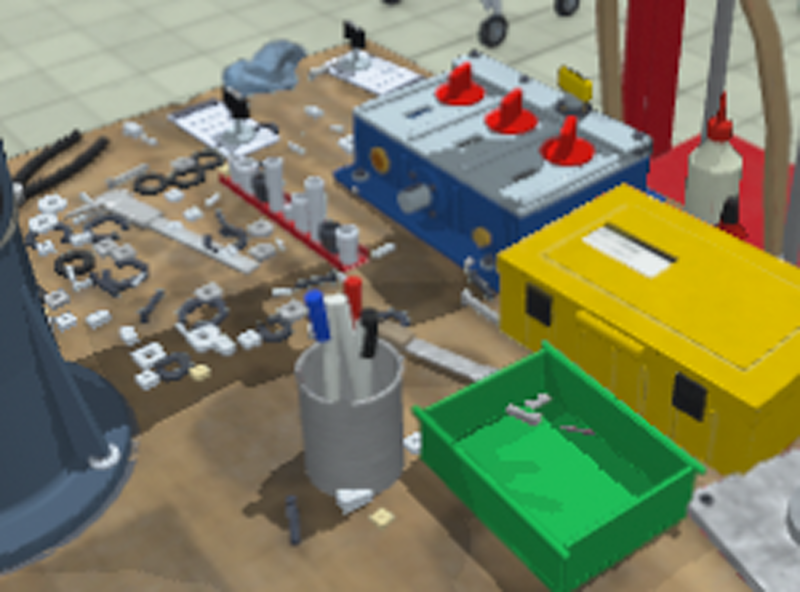

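The wrist view shows the three ports/plugs at (211,61), (216,148) and (221,226), slots at (153,62), (161,149) and (171,225), and the knob at (260,200) lying along y (free). The crop shows two covers with wing heads at about (263,193) and (301,172) in the scene image, beyond the housing's left side. Bin is at about (290,-286).

Run:
```python
from h import *
from scipy.optimize import least_squares
uv=np.array([(153,62),(161,149),(171,225),(211,61),(216,148),(221,226)],float)
L=np.array([(-32,75,70),(-32,0,70),(-32,-75,70),(20,75,74),(20,0,74),(20,-75,74)],float)
X=back('w1.png',uv,L[:,2]);print(X.round(1))
f=lambda p:(Ro.from_euler('z',p[2]).apply(L)[:,:2]+p[:2]-X[:,:2]).ravel()
s=least_squares(f,[500,0,0]);print(s.x[:2],np.degrees(s.x[2]));print(f(s.x).reshape(-1,2).round(1))
print('knob',back('w1.png',[(261,200),(267,175),(258,226)],110).round(1))
print('cov',back('s1.png',[(263,193),(301,172)],56).round(1))
print('cover corners',back('s1.png',[(190+170/3.2,160+122/3.2),(190+220/3.2,160+100/3.2),(190+280/3.2,160+135/3.2)],5).round(1))
print('cover corners',back('s1.png',[(190+375/3.2,160+97/3.2),(190+425/3.2,160+76/3.2),(190+360/3.2,160+50/3.2),(190+310/3.2,160+72/3.2)],5).round(1))
```

```text
[[485.4 107.3  70. ]
 [484.9  31.4  70. ]
 [486.2 -42.5  70. ]
 [538.  106.4  74. ]
 [537.5  32.3  74. ]
 [536.8 -41.9  74. ]]
[517.4702715   32.14376503] -0.020030003797671316
[[ 0.1 -0.1]
 [ 0.6  0.8]
 [-0.8 -0.3]
 [-0.5  0.8]
 [-0.  -0.2]
 [ 0.7 -1. ]]
knob [[582.1  -6.2 110. ]
 [587.8  14.6 110. ]
 [578.6 -28.8 110. ]]
cov [[371.  257.8  56. ]
 [558.9 308.   56. ]]
cover corners [[345.2 357.7   5. ]
 [412.5 366.8   5. ]
 [420.  255.4   5. ]]
cover corners [[547.4 259.    5. ]
 [622.3 263.1   5. ]
 [607.4 369.1   5. ]
 [528.1 359.    5. ]]
```

Emit:
{"fn": "carry_out", "kwargs": {"motion": [-0.2,-2,4,0,0,0.1,-0.5,-4.1,8,0,0,0.2,-0.5,-4.1,10,0,0,0.2,-0.5,-4.1,12,0,0,0.2,-0.5,-4.1,13.6,0,0,0.2,-0.5,-4.1,13.6,0,0,0.2], "jaw": 1}}

```text
t: 0.75
ee_pos: [582.0, -4.6, 92.9]
ee_rot: [-179.7, 0.0, 78.5]
wrist_force: [0.1, -0.2, -0.3]
opening: 1.002
finger_force: 0.0
```

Emit:
{"fn": "carry_out", "kwargs": {"motion": [0,0,0,0,0,0,0,0,0,0,0,0,0,0,0,0,0,0,0,0,0,0,0,0,0,0,0,0,0,0,0,0,0,0,0,0,0,0,0,0,0,0,0,0,0,0,0,0], "jaw": 0, "squeeze": 40}}

```text
t: 1.55
ee_pos: [581.9, -4.5, 96.1]
ee_rot: [-179.8, 0.0, 78.6]
wrist_force: [-4.7, 0.3, 6.3]
opening: 0.174
finger_force: 38.9
```

Emit:
{"fn": "carry_out", "kwargs": {"motion": [0,0,-0.4,0,0,0,0,0,-0.4,0,0,0.14,0,0,-0.4,0,0,0.28,0,0,-0.4,0,0,0.42,0,0,-0.4,0,0,0.56,0,0,-0.4,0,0,0.7,0,0,-0.4,0,0,0.84,0,0,-0.4,0,0,0.98,0,0,-0.4,0,0,1.12,0,0,-0.4,0,0,1.26]}}

```text
t: 2.55
ee_pos: [583.0, -5.7, 96.5]
ee_rot: [180.0, 0.2, 6.1]
wrist_force: [1.8, -3.9, -17.3]
opening: 0.176
finger_force: 30.4
```

Emit:
{"fn": "carry_out", "kwargs": {"motion": [0,0,0,0,0,0.12,0,0,0,0,0,0.2,0,0,0,0,0,0.2]}}

```text
t: 2.85
ee_pos: [583.0, -5.9, 96.6]
ee_rot: [179.9, 0.2, -5.1]
wrist_force: [2.7, -5.0, -22.7]
opening: 0.174
finger_force: 39.2
```

Emit:
{"fn": "carry_out", "kwargs": {"motion": [0,0,0,0,0,0,0,0,0,0,0,0,0,0,0,0,0,0,0,0,-2,0,0,0,-1,0,-6,0,0,0,-3,0,-10,0,0,-0.05,-5,0,-14,0,0,-0.089,-5,0,-14,0,0,-0.089,-5,0,-14,0,0,-0.089], "jaw": 0.6}}

```text
t: 3.75
ee_pos: [534.8, -0.3, 241.7]
ee_rot: [180.0, -0.3, 0.0]
wrist_force: [-0.3, -0.2, 0.3]
opening: 0.599
finger_force: 0.0
```

Run:
```python
from h import *
s=arm.sense();print(s['ee_pos'],s['ee_rot'])
snap('wrist','w2.png')
```

```text
[ 5.34823433e+02 -3.05603336e-01  2.41650574e+02] [ 1.79953750e+02 -2.92840875e-01  9.83520133e-03]
```

View pics/w2.png

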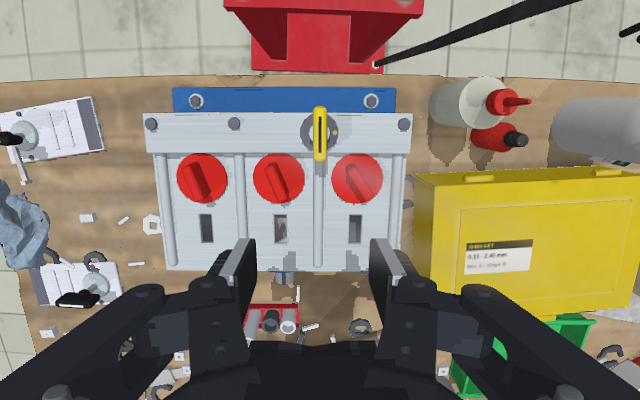

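The wrist picture shows the knob now square to the bar at (320,133). The covers are at (60,130), with the tongue strip to the right, and at (75,290). The plug tabs are turned about 25°.

Emit:
{"fn": "carry_out", "kwargs": {"motion": [0,-3,0,0,0,-0.12,0.2,-7,2,0,0,-0.26,0.3,-10.7,6,0,0,-0.4,0.3,-10.7,10,0,0,-0.44,0.3,-10.7,13,0,0,-0.44,0.3,-10.7,15,0,0,-0.44,0.3,-10.7,16.2,0,0,-0.44,0.3,-10.7,16.2,0,0,-0.44]}}

```text
t: 4.6
ee_pos: [535.8, 106.5, 74.8]
ee_rot: [-179.9, 0.3, 25.2]
wrist_force: [-0.6, -0.3, -0.0]
opening: 0.597
finger_force: 0.0
```

Emit:
{"fn": "carry_out", "kwargs": {"motion": [0,0,0,0,0,0,0,0,0,0,0,0,0,0,0,0,0,0,0,0,0,0,0,0,0,0,0,0,0,0,0,0,0,0,0,0], "jaw": 0, "squeeze": 40}}

```text
t: 5.2
ee_pos: [538.2, 106.4, 78.6]
ee_rot: [179.9, -0.1, 25.2]
wrist_force: [-0.1, -0.4, 5.8]
opening: 0.104
finger_force: 41.9
```

Run:
```python
from h import *
print(back('s1.png',[(300,315),(300,262)],[0,100]))
print('wcov',back('w2.png',[(12,140),(75,299)],56).round(0), back('w2.png',[(95,96),(103,150)],5).round(0))
```

```text
[[ 186.6752787  -195.3679463     0.        ]
 [ 225.38155995 -150.57902398  100.        ]]
wcov [[576. 311.  56.]
 [392. 276.  56.]] [[619. 245.   5.]
 [558. 244.   5.]]
```

Emit:
{"fn": "carry_out", "kwargs": {"motion": [0,0,-1,0,0,0,0,0,-3,0,0,0,0,0,-7,0,0,0,0,0,-11,0,0,0,0,0,-15,0,0,0,0,0,-17,0,0,0,0,0,-17,0,0,0]}}

```text
t: 5.9
ee_pos: [539.1, 106.6, 251.3]
ee_rot: [179.8, -0.4, 25.2]
wrist_force: [-0.2, -0.7, -1.3]
opening: 0.106
finger_force: 41.1
```

Emit:
{"fn": "carry_out", "kwargs": {"motion": [-2,1.3,0,0,0,0,-6,4,0,0,0,0,-10,6.5,0,0,0,0,-14,9,0,0,0,0,-18,11.5,0,0,0,0,-22,14,0,0,0,0,-26,16.6,0,0,0,0,-30,19.2,0,0,0,0,-34,21.8,0,0,0,0,-36.7,23.5,0,0,0,0]}}

```text
t: 6.9
ee_pos: [303.0, -263.8, 246.3]
ee_rot: [-179.9, 0.0, 25.1]
wrist_force: [1.6, 0.0, -0.7]
opening: 0.108
finger_force: 41.1
```

Emit:
{"fn": "carry_out", "kwargs": {"motion": [0,0,2,0,0,0,0,0,6,0,0,0,0,0,10,0,0,0,0,0,14,0,0,0,0,0,17,0,0,0,0,0,18.5,0,0,0,0,0,18.5,0,0,0]}}

```text
t: 7.6
ee_pos: [303.6, -260.2, 59.9]
ee_rot: [-179.6, 0.1, 25.2]
wrist_force: [0.2, 0.3, 0.2]
opening: 0.102
finger_force: 41.1
```

Emit:
{"fn": "carry_out", "kwargs": {"motion": [0,0,0,0,0,0,0,0,0,0,0,0,0,0,0,0,0,0,0,0,-4,0,0,0,0,0,-8,0,0,0,0,0,-12,0,0,0,0,0,-16,0,0,0,0,0,-18.5,0,0,0], "jaw": 0.5}}

```text
t: 8.4
ee_pos: [305.7, -262.9, 251.1]
ee_rot: [179.6, -0.1, 25.2]
wrist_force: [0.9, -1.4, -0.0]
opening: 0.497
finger_force: 0.0
```

Emit:
{"fn": "carry_out", "kwargs": {"motion": [2,-1,0,0,0,0,6,-3,0,0,0,0,10,-5,0,0,0,0,14,-7,0,0,0,0,18,-9,0,0,0,0,22,-11,0,0,0,0,26,-13,0,0,0,0,30,-15,0,0,0,0,33.6,-16.7,0,0,0,0,33.6,-16.7,0,0,0,0]}}

```text
t: 9.4
ee_pos: [540.8, 35.2, 248.5]
ee_rot: [179.9, -0.3, 25.5]
wrist_force: [-0.6, -0.2, -0.5]
opening: 0.499
finger_force: 0.0
```

Emit:
{"fn": "carry_out", "kwargs": {"motion": [0,0,2,0,0,0,0,0,6,0,0,0,0,0,10,0,0,0,0,0,14,0,0,0,0,0,16,0,0,0,0,0,17,0,0,0,0,0,17,0,0,0,0,0,17,0,0,0]}}

```text
t: 10.2
ee_pos: [535.7, 31.5, 77.8]
ee_rot: [-179.9, 0.2, 25.2]
wrist_force: [-4.6, 0.1, 0.5]
opening: 0.502
finger_force: 2.0
```

Emit:
{"fn": "carry_out", "kwargs": {"motion": [0,0,0,0,0,0,0,0,0,0,0,0,0,0,0,0,0,0,0,0,0,0,0,0,0,0,0,0,0,0,0,0,0,0,0,0], "jaw": 0}}

```text
t: 10.8
ee_pos: [539.9, 31.5, 78.5]
ee_rot: [179.9, -0.2, 25.2]
wrist_force: [0.7, -1.0, 5.9]
opening: 0.107
finger_force: 42.2
```

Emit:
{"fn": "carry_out", "kwargs": {"motion": [0,0,-1,0,0,0,0,0,-3,0,0,0,0,0,-7,0,0,0,0,0,-11,0,0,0,0,0,-15,0,0,0,0,0,-17,0,0,0,0,0,-17,0,0,0]}}

```text
t: 11.5
ee_pos: [540.4, 31.7, 251.2]
ee_rot: [179.7, -0.4, 25.2]
wrist_force: [-0.1, -0.7, -0.7]
opening: 0.109
finger_force: 41.3
```

Emit:
{"fn": "carry_out", "kwargs": {"motion": [-2,1.1,0,0,0,0,-6,3.3,0,0,0,0,-10,5.5,0,0,0,0,-14,7.7,0,0,0,0,-18,9.9,0,0,0,0,-22,12.1,0,0,0,0,-26,14.3,0,0,0,0,-30,16.5,0,0,0,0,-34,18.7,0,0,0,0,-36.9,20.3,0,0,0,0]}}

```text
t: 12.5
ee_pos: [288.7, -310.2, 246.2]
ee_rot: [-179.9, 0.0, 25.1]
wrist_force: [1.0, 0.6, 0.7]
opening: 0.103
finger_force: 41.3
```

Emit:
{"fn": "carry_out", "kwargs": {"motion": [0,0,2,0,0,0,0,0,6,0,0,0,0,0,10,0,0,0,0,0,14,0,0,0,0,0,17,0,0,0,0,0,18,0,0,0,0,0,18,0,0,0]}}

```text
t: 13.2
ee_pos: [289.9, -307.7, 65.8]
ee_rot: [-179.7, 0.0, 25.2]
wrist_force: [-0.8, 0.1, 0.2]
opening: 0.111
finger_force: 41.3
```

Emit:
{"fn": "carry_out", "kwargs": {"motion": [0,0,0,0,0,0,0,0,0,0,0,0,0,0,0,0,0,0,0,0,-4,0,0,0,0,0,-8,0,0,0,0,0,-12,0,0,0,0,0,-16,0,0,0,0,0,-20,0,0,0], "jaw": 0.5}}

```text
t: 14.0
ee_pos: [290.5, -308.5, 270.1]
ee_rot: [179.9, -0.0, 25.2]
wrist_force: [0.3, -0.6, -1.1]
opening: 0.496
finger_force: 0.0
```

Emit:
{"fn": "carry_out", "kwargs": {"motion": [3,-3,0,0,0,-0.08,6,-6,0,0,0,-0.16,9,-9,0,0,0,-0.25,12,-12,0,0,0,-0.34,15,-15,0,0,0,-0.43,18,-18,0,0,0,-0.52,20,-21,0,0,0,-0.6]}}

```text
t: 14.7
ee_pos: [383.1, -32.1, 268.5]
ee_rot: [179.8, -0.1, 59.8]
wrist_force: [0.3, -0.3, -0.6]
opening: 0.503
finger_force: 0.0
```

Emit:
{"fn": "carry_out", "kwargs": {"motion": [4,-0.5,0,0,0,-0.09,8,-1,0,0,0,-0.18,12,-1.5,-1,0,0,-0.27,16,-2,-2,0,0,-0.36,20,-2.5,-2,0,0,-0.45,24.2,-2.9,-2,0,0,-0.534,24.2,-2.9,-2,0,0,-0.534,24.2,-2.9,-2,0,0,-0.534]}}

```text
t: 15.5
ee_pos: [479.1, 190.0, 287.7]
ee_rot: [180.0, 0.0, 90.3]
wrist_force: [-0.3, -0.1, 0.2]
opening: 0.497
finger_force: 0.0
```

Run:
```python
from h import *
s=arm.sense();print(s['ee_pos'],s['ee_rot'])
snap('wrist','w3.png')
```

```text
[479.14865159 190.00146937 287.74070866] [1.79985361e+02 2.67083771e-02 9.02635750e+01]
```

View pics/w3.png

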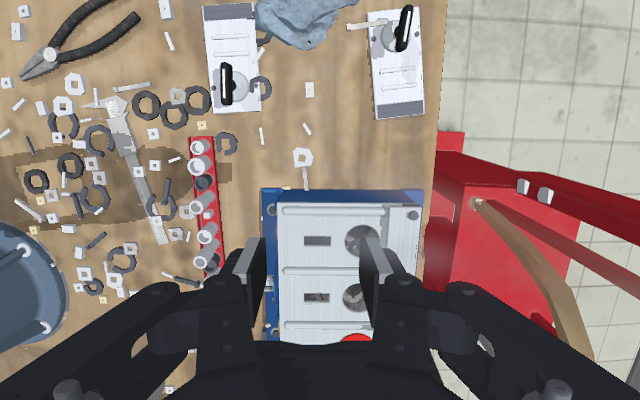

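The wrist picture shows both covers. Cover A lies around (232,60), tongue toward +y (top), wing at (227,83). Cover B lies around (397,65), tongue toward -y (bottom), wing at (404,28) and visibly twisted. The ports of bays 0 and 1 are empty. I'll zoom in to get the wing angles.

Run:
```python
from h import *
a=cv2.imread('pics/w3.png')[0:125,190:440]
cv2.imwrite('pics/w3c.png',cv2.resize(a,None,fx=3.2,fy=3.2,interpolation=cv2.INTER_CUBIC))
```

```text
(no output)
```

View pics/w3c.png

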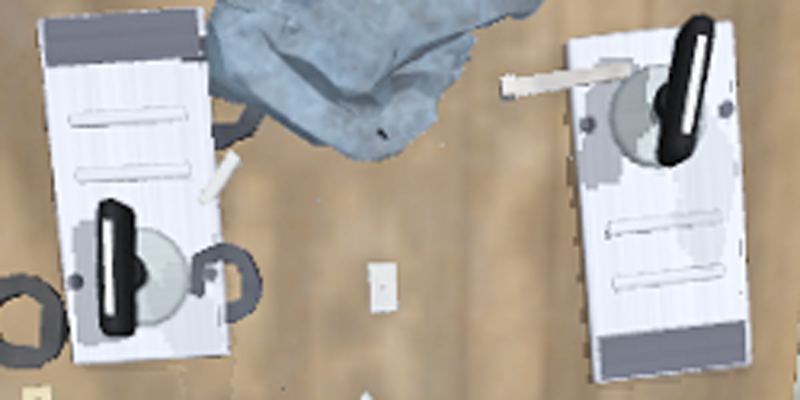

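Run:
```python
from h import *
c=lambda p:[(190+(x+.5)/3.2-.5,(y+.5)/3.2-.5) for x,y in p]
for n,co,w in(('A',[(42,22),(203,10),(228,352),(75,360)],[(107,218),(114,318)]),('B',[(748,363),(597,380),(570,40),(730,22)],[(685,133),(706,35)])):
    P=back('w3.png',c(co),5);W=back('w3.png',c(w),56)
    t=P[:2].mean(0);e=P[2:].mean(0);d=t-e
    print(n,P[:,:2].round(1).tolist(),'len',np.linalg.norm(d),np.linalg.norm(P[0]-P[1]),'c',P.mean(0)[:2].round(1),'yaw',np.degrees(np.arctan2(d[1],d[0])))
    u=d/np.linalg.norm(d);print(' stud',(P.mean(0)-32*u)[:2].round(1))
    v=W[1]-W[0];v*=np.sign(v@u);print(' wing',W[:,:2].round(1).tolist(),W.mean(0)[:2].round(1),'yaw',np.degrees(np.arctan2(v[1],v[0])),np.linalg.norm(v))
```

```text
A [[349.6, 374.0], [409.3, 377.2], [415.1, 254.6], [355.2, 251.8]] len 122.51392617951808 59.69687399230338 c [382.3 314.4] yaw 92.66832827554995
 stud [383.8 282.4]
 wing [[383.6, 298.6], [384.3, 266.2]] [383.9 282.4] yaw 91.22442392097292 32.42773392543055
B [[617.6, 251.9], [558.6, 244.6], [543.4, 367.3], [602.3, 374.9]] len 123.7900946921544 59.471071410176854 c [580.5 309.7] yaw -82.90502472841364
 stud [576.5 341.4]
 wing [[574.6, 326.1], [579.8, 356.4]] [577.2 341.3] yaw -99.80998310667664 30.741470399847625
```

Emit:
{"fn": "carry_out", "kwargs": {"motion": [4,2.5,2,0,0,0.05,8,5,5,0,0,0.1,12,7.5,8,0,0,0.15,15.1,9.8,11,0,0,0.176,15.1,9.8,15,0,0,0.176,15.1,9.8,19,0,0,0.176,15.1,9.8,22,0,0,0.176,15.1,9.8,24,0,0,0.176,15.1,9.8,25.4,0,0,0.176,15.1,9.8,25.4,0,0,0.176], "jaw": 0.4}}

```text
t: 16.55
ee_pos: [576.1, 338.9, 31.7]
ee_rot: [-179.8, 0.1, 80.0]
wrist_force: [-0.1, -0.6, 0.4]
opening: 0.398
finger_force: 0.0
```

Emit:
{"fn": "carry_out", "kwargs": {"motion": [0,0,0,0,0,0,0,0,0,0,0,0,0,0,0,0,0,0,0,0,0,0,0,0,0,0,0,0,0,0], "jaw": 0, "squeeze": 80}}

```text
t: 17.05
ee_pos: [578.3, 340.8, 34.5]
ee_rot: [179.9, -0.0, 80.1]
wrist_force: [1.4, -2.4, 2.1]
opening: 0.098
finger_force: 80.0
```

Run:
```python
from h import *
s=arm.sense();print(s['ee_pos'],s['ee_rot'],s['joint_positions'].round(1))
```

```text
[578.34263186 340.83719974  34.49381583] [ 1.79855487e+02 -4.57189547e-02  8.01011036e+01] [21.  47.6 82.3 -0.  49.9 30.9]
```

Emit:
{"fn": "carry_out", "kwargs": {"motion": [0,0,0.2,0,0,0,0,0,0.3,0,0,-0.08,0,0,0.3,0,0,-0.16,0,0,0.3,0,0,-0.24,0,0,0.3,0,0,-0.3,0,0,0.3,0,0,-0.3,0,0,0.3,0,0,-0.3]}}

```text
t: 17.75
ee_pos: [578.5, 341.0, 33.1]
ee_rot: [179.8, -0.0, 97.3]
wrist_force: [0.1, -2.7, 14.4]
opening: 0.093
finger_force: 81.7
```

Emit:
{"fn": "carry_out", "kwargs": {"motion": [0,0,-0.3,0,0,0,0,0,-1,0,0,0,0,0,-3,0,0,0,0,0,-6,0,0,0,0,0,-9,0,0,0,0,0,-12,0,0,0,0,0,-15,0,0,0,0,0,-15,0,0,0]}}

```text
t: 18.55
ee_pos: [579.3, 342.4, 184.4]
ee_rot: [179.6, -0.2, 97.3]
wrist_force: [1.2, -0.1, -1.5]
opening: 0.099
finger_force: 79.5
```

Run:
```python
from h import *
s=arm.sense();print(s['ee_pos'],s['ee_rot'],s['wrist_force'],s['opening'])
snap('wrist','w4.png')
```

```text
[579.27093479 342.39088919 184.4451286 ] [ 1.79567634e+02 -1.64900116e-01  9.72923657e+01] [ 1.23883422 -0.08647282 -1.54430163] 0.09929298768245376
```

View pics/w4.png

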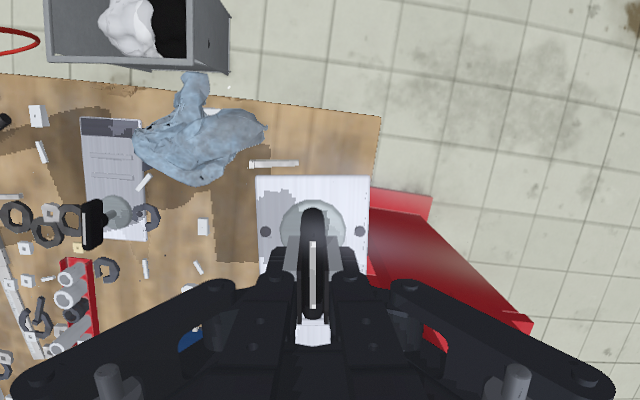

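The wrist picture shows cover B held straight: its back edge runs from (256,177) to (369,176) and the wing is in line with the plate. Cover A is unmoved.

Emit:
{"fn": "carry_out", "kwargs": {"motion": [-1.5,-0.8,0,0,0,-0.07,-4,-2.2,0,0,0,-0.21,-7.5,-4.1,0,0,0,-0.35,-11,-6,0,0,0,-0.49,-14.5,-8,0,0,0,-0.63,-18,-9.9,0,0,0,-0.77,-21.5,-11.8,0,0,0,-0.91,-24.5,-13.4,0,0,0,-1.05,-27,-14.8,0,0,0,-1.19,-29.2,-16,0,0,0,-1.32], "squeeze": 110}}

```text
t: 19.6
ee_pos: [452.9, 30.2, 178.5]
ee_rot: [180.0, -0.3, 173.2]
wrist_force: [-0.7, -0.5, -2.1]
opening: 0.088
finger_force: 111.1
```

Emit:
{"fn": "carry_out", "kwargs": {"motion": [0,0,0,0,0,-0.08,0,0,0,0,0,-0.123,0,0,0,0,0,-0.123,0,0,0,0,0,-0.123,0,0,0,0,0,-0.123]}}

```text
t: 20.1
ee_pos: [455.0, 31.2, 179.6]
ee_rot: [180.0, -0.1, 179.9]
wrist_force: [-0.3, 0.6, -1.4]
opening: 0.086
finger_force: 111.1
```

Run:
```python
from h import *
s=arm.sense();print(s['ee_pos'],s['ee_rot'],s['wrist_force'],s['opening'],s['joint_positions'].round(0))
snap('wrist','w5.png');snap('side','d5.png')
a=cv2.imread('pics/w5.png');b=cv2.resize(cv2.imread('pics/d5.png')[140:280,260:420],None,fx=2.4,fy=2.4)
o=np.zeros((400+336,640,3),np.uint8);o[:400]=a;o[400:,:384]=b;cv2.imwrite('pics/v5.png',o[136:])
```

```text
[454.96912518  31.2458171  179.60638484] [ 1.79975584e+02 -1.05656519e-01  1.79942478e+02] [-0.31783801  0.58401986 -1.39275965] 0.08582029196356851 [ -10.   22.  109.    0.   49. -100.]
```

View pics/v5.png

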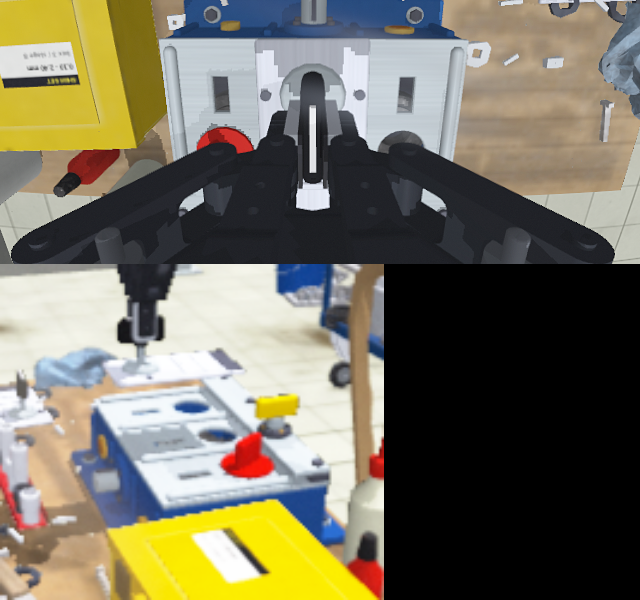

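Emit:
{"fn": "carry_out", "kwargs": {"motion": [0,0.08,2,0,0,0,0,0.08,4,0,0,0,0,0.08,6,0,0,0,0,0.08,7,0,0,0,0,0.08,7.2,0,0,0,0,0.08,7.2,0,0,0,0,0.08,7.2,0,0,0]}}

```text
t: 20.9
ee_pos: [456.2, 31.6, 109.0]
ee_rot: [-180.0, 0.1, 180.0]
wrist_force: [-0.7, 0.7, -1.0]
opening: 0.086
finger_force: 111.1
```

Emit:
{"fn": "carry_out", "kwargs": {"motion": [0,0,0.1,0,0,0,0,0,0.2,0,0,0,0,0,0.3,0,0,0,0,0,0.3,0,0,0,0,0,0.3,0,0,0]}}

```text
t: 21.4
ee_pos: [455.6, 31.7, 105.4]
ee_rot: [-180.0, 0.0, 179.9]
wrist_force: [0.2, -0.4, -1.5]
opening: 0.087
finger_force: 111.1
```

Emit:
{"fn": "carry_out", "kwargs": {"motion": [0,0,0.1,0,0,0,-0.4,0,0.1,0,0,0,-0.8,0,0.1,0,0,0,-1.2,0,0.1,0,0,0,-1.6,0,0.1,0,0,0,-2,0,0.1,0,0,0,-2.3,0,0.1,0,0,0,-2.3,0,0.1,0,0,0,-2.3,0,0.1,0,0,0]}}

```text
t: 22.3
ee_pos: [479.6, 31.6, 104.5]
ee_rot: [-180.0, 0.1, 179.9]
wrist_force: [-0.3, 0.5, 2.1]
opening: 0.087
finger_force: 111.8
```

Emit:
{"fn": "carry_out", "kwargs": {"motion": [-0.2,0,0,0,0,0,-0.4,0,0,0,0,0,-0.6,0,0,0,0,0,-0.8,0,0,0,0,0,-0.9,0,0,0,0,0,-0.9,0,0,0,0,0]}}

```text
t: 22.9
ee_pos: [485.5, 31.9, 103.8]
ee_rot: [180.0, -0.3, 180.0]
wrist_force: [-5.5, -0.3, 3.5]
opening: 0.087
finger_force: 111.7
```

Emit:
{"fn": "carry_out", "kwargs": {"motion": [0,0,0.3,0,0,0,0,0,0.6,0,0,0,0,0,0.9,0,0,0,0,0,1.2,0,0,0,0,0,1.5,0,0,0,0,0,1.6,0,0,0,0,0,1.6,0,0,0,0,0,1.6,0,0,0]}}

```text
t: 23.7
ee_pos: [485.5, 31.9, 89.1]
ee_rot: [180.0, -0.2, 180.0]
wrist_force: [-6.6, -0.2, 13.3]
opening: 0.084
finger_force: 113.8
```

Emit:
{"fn": "carry_out", "kwargs": {"motion": [0,0,0.1,0,0,0,0,0,0.1,0,0,0.14,0,0,0.1,0,0,0.28,0,0,0.1,0,0,0.42,0,0,0.1,0,0,0.56,0,0,0.1,0,0,0.7,0,0,0.1,0,0,0.84,0,0,0.1,0,0,0.98,0,0,0.1,0,0,1.12,0,0,0.1,0,0,1.26]}}

```text
t: 24.7
ee_pos: [485.4, 31.6, 89.0]
ee_rot: [-179.8, -0.0, 107.5]
wrist_force: [-9.3, -2.0, 22.3]
opening: 0.09
finger_force: 114.7
```

Emit:
{"fn": "carry_out", "kwargs": {"motion": [0,0,0,0,0,0.14,0,0,0,0,0,0.27,0,0,0,0,0,0.32,0,0,0,0,0,0.32,0,0,0,0,0,0.32]}}

```text
t: 25.2
ee_pos: [485.3, 31.6, 89.0]
ee_rot: [-179.8, 0.0, 89.5]
wrist_force: [-9.1, -1.6, 22.6]
opening: 0.087
finger_force: 114.7
```

Run:
```python
from h import *
s=arm.sense();print(s['ee_pos'],s['ee_rot'],s['wrist_force'],s['ft_torque'])
```

```text
[485.29441344  31.59691173  89.01142379] [-1.79766164e+02  3.23027120e-02  8.95283374e+01] [-9.12798239 -1.64849975 22.56160269] [-0.24429564  1.66164788  0.16201932]
```

Emit:
{"fn": "carry_out", "kwargs": {"motion": [0,0,0,0,0,0,0,0,0,0,0,0,0,0,0,0,0,0,0,0,-1,0,0,0,0,0,-3,0,0,0,0,0,-6,0,0,0,0,0,-10,0,0,0,0,0,-14,0,0,0,0,0,-18,0,0,0,0,0,-18,0,0,0], "jaw": 0.4}}

```text
t: 26.2
ee_pos: [491.6, 31.2, 273.3]
ee_rot: [179.2, 0.1, 89.4]
wrist_force: [0.5, -0.7, -0.4]
opening: 0.402
finger_force: 0.0
```

Emit:
{"fn": "carry_out", "kwargs": {"motion": [2,-1,0,0,0,-0.14,4,-2,0,0,0,-0.28,6,-3,0,0,0,-0.42,8,-4,0,0,0,-0.56,10,-5,0,0,0,-0.7,12,-6,0,0,0,-0.84,14,-7,0,0,0,-0.98,16,-8,0,0,0,-1.12,17,-9,0,0,0,-1.26,18,-10,0,0,0,-1.4]}}

```text
t: 27.2
ee_pos: [388.6, 213.3, 266.9]
ee_rot: [-180.0, -0.0, 170.0]
wrist_force: [-0.4, -0.3, -0.6]
opening: 0.399
finger_force: 0.0
```

Emit:
{"fn": "carry_out", "kwargs": {"motion": [0,0,0,0,0,-0.14,0,0,0,0,0,-0.28,0,0,0,0,0,-0.42,0,0,0,0,0,-0.56,0,0,0,0,0,-0.7,0,0,0,0,0,-0.84,0,0,0,0,0,-0.98,0,0,0,0,0,-1.12,0,0,0,0,0,-1.26,0,0,0,0,0,-1.4]}}

```text
t: 28.2
ee_pos: [389.1, 212.6, 266.9]
ee_rot: [180.0, -0.0, -109.8]
wrist_force: [-0.5, -0.2, -0.2]
opening: 0.396
finger_force: 0.0
```

Run:
```python
from h import *
s=arm.sense();print(s['ee_pos'],s['ee_rot'],s['joint_positions'].round(1),s['wrist_force'])
snap('wrist','w6.png')
```

```text
[389.07040528 212.61233214 266.92233188] [ 1.79961636e+02 -2.18971046e-02 -1.09813990e+02] [  14.2   13.3  104.3    0.    62.4 -146. ] [-0.46828636 -0.24834881 -0.20828361]
```

View pics/w6.png

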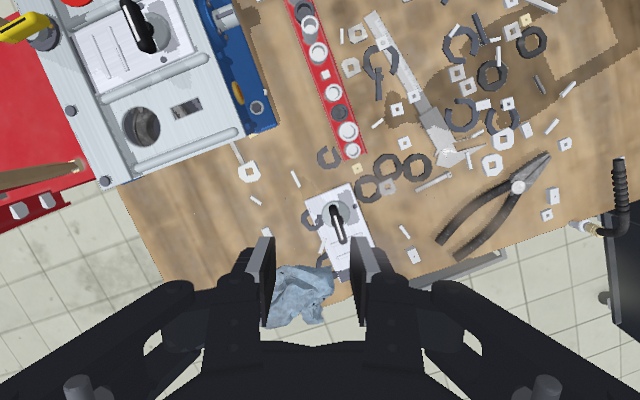

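Run:
```python
from h import *
print('wing',back('w6.png',[(333,208),(345,240)],56).round(1).tolist())
print('corner stud end',back('w6.png',[(305,194),(353,183)],5).round(1).tolist())
print(proj('w6.png',[(384,298.4,56),(384,266.4,56),(384,282.4,56),(355.2,251.8,5),(415.1,254.6,5)]).round(0).tolist())
```

```text
wing [[381.3, 259.1, 56.0], [380.8, 299.7, 56.0]]
corner stud end [[410.4, 245.5, 5.0], [349.5, 252.5, 5.0]]
[[342.0, 240.0], [333.0, 215.0], [337.0, 227.0], [348.0, 184.0], [304.0, 202.0]]
```

Run:
```python
from h import *
a=cv2.imread('pics/w6.png')[170:290,270:400]
cv2.imwrite('pics/w6c.png',cv2.resize(a,None,fx=5,fy=5,interpolation=cv2.INTER_CUBIC))
```

```text
(no output)
```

View pics/w6c.png

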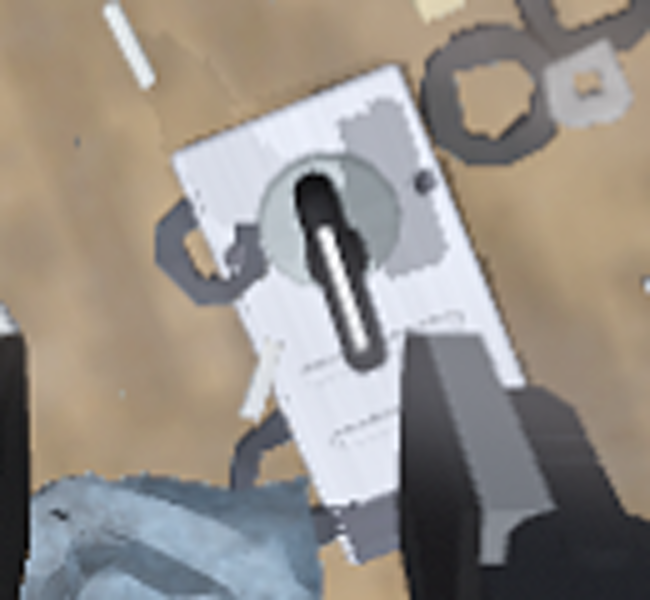

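Emit:
{"fn": "carry_out", "kwargs": {"motion": [-2,1,2,0,0,-0.1,-5,2,5,0,0,-0.2,-6.4,2.85,8,0,0,-0.3,-6.4,2.85,12,0,0,-0.354,-6.4,2.85,16,0,0,-0.354,-6.4,2.85,20,0,0,-0.354,-6.4,2.85,22,0,0,-0.354,-6.4,2.85,23.2,0,0,-0.354,-6.4,2.85,23.2,0,0,-0.354,-6.4,2.85,23.2,0,0,-0.354]}}

```text
t: 29.25
ee_pos: [385.1, 282.8, 35.8]
ee_rot: [-179.9, 0.0, -89.9]
wrist_force: [0.1, -1.0, -0.8]
opening: 0.399
finger_force: 0.0
```

Emit:
{"fn": "carry_out", "kwargs": {"motion": [0,0,0,0,0,0,0,0,0,0,0,0,0,0,0,0,0,0,0,0,0,0,0,0,0,0,0,0,0,0], "jaw": 0, "squeeze": 110}}

```text
t: 29.75
ee_pos: [385.2, 282.8, 35.8]
ee_rot: [-179.9, 0.0, -89.9]
wrist_force: [0.8, -0.2, 2.6]
opening: 0.087
finger_force: 108.3
```

Run:
```python
from h import *
s=arm.sense();print(s['ee_pos'],s['ee_rot'],s['joint_positions'].round(1),s['wrist_force'])
```

```text
[385.23351879 282.82281082  35.84184552] [-1.79906770e+02  4.19713399e-02 -8.98685730e+01] [  22.9   39.2  111.4    0.    29.3 -157.3] [ 0.7785482  -0.20640188  2.63181677]
```

Emit:
{"fn": "carry_out", "kwargs": {"motion": [0,0,-0.5,0,0,0,0,0,-2,0,0,0,0,0,-5,0,0,0,0,0,-8,0,0,0,0,0,-11,0,0,0,0,0,-14,0,0,0,0,0,-15,0,0,0,0,0,-15,0,0,0]}}

```text
t: 30.55
ee_pos: [385.1, 282.8, 186.2]
ee_rot: [-179.9, 0.1, -89.9]
wrist_force: [-0.3, -0.0, -2.6]
opening: 0.084
finger_force: 108.0
```

Emit:
{"fn": "carry_out", "kwargs": {"motion": [1,-0.4,0,0,0,0.08,3,-1.2,0,0,0,0.22,5,-2,0,0,0,0.36,7,-2.8,0,0,0,0.5,9,-3.6,0,0,0,0.64,11,-4.4,0,0,0,0.78,13,-5.2,0,0,0,0.92,15,-6,0,0,0,1.06,16.6,-6.6,0,0,0,1.2,17.6,-7,0,0,0,1.34]}}

```text
t: 31.55
ee_pos: [454.1, 105.4, 183.2]
ee_rot: [180.0, -0.3, -167.0]
wrist_force: [-1.0, 0.8, -1.8]
opening: 0.086
finger_force: 107.9
```

Emit:
{"fn": "carry_out", "kwargs": {"motion": [0,0,0,0,0,0.12,0,0,0,0,0,0.233,0,0,0,0,0,0.233,0,0,0,0,0,0.233,0,0,0,0,0,0.233]}}

```text
t: 32.05
ee_pos: [454.5, 106.8, 184.5]
ee_rot: [180.0, -0.1, -179.9]
wrist_force: [0.1, 0.2, -2.1]
opening: 0.09
finger_force: 107.9
```

Run:
```python
from h import *
s=arm.sense();print(s['ee_pos'],s['ee_rot'],s['wrist_force'],s['opening'])
snap('wrist','w7.png')
```

```text
[454.47150656 106.80847018 184.50397517] [ 1.79998073e+02 -1.09064373e-01 -1.79889476e+02] [ 0.10452757  0.23796454 -2.14806156] 0.08959055027752222
```

View pics/w7.png

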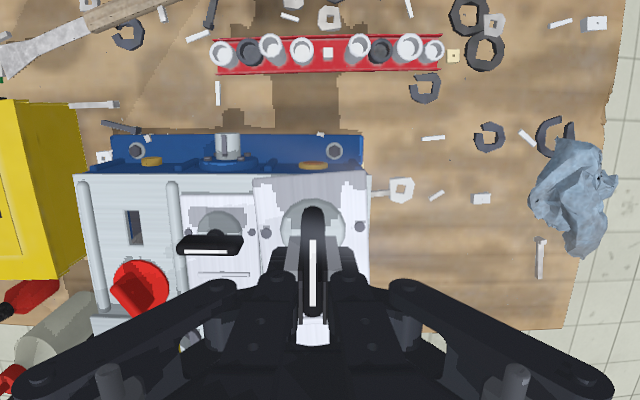

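The wrist picture shows cover A held straight above the left bay, with its rear edge running from (255,177) to (367,176). In the middle bay the wing is crosswise at (210,243), and plug 2 is still seated at (140,285).

Emit:
{"fn": "carry_out", "kwargs": {"motion": [0,0,2,0,0,0,0,0,4,0,0,0,0,0,6,0,0,0,0,0,7,0,0,0,0,0,7.6,0,0,0,0,0,7.6,0,0,0,0,0,7.6,0,0,0]}}

```text
t: 32.8
ee_pos: [454.8, 106.7, 109.9]
ee_rot: [-180.0, -0.0, -180.0]
wrist_force: [-3.0, -0.8, 2.1]
opening: 0.087
finger_force: 108.5
```

Emit:
{"fn": "carry_out", "kwargs": {"motion": [0,0,0.1,0,0,0,0,0,0.2,0,0,0,0,0,0.2,0,0,0,0,0,0.2,0,0,0]}}

```text
t: 33.2
ee_pos: [455.3, 106.7, 107.6]
ee_rot: [-180.0, 0.0, -180.0]
wrist_force: [-2.1, -1.9, 3.2]
opening: 0.085
finger_force: 108.6
```

Emit:
{"fn": "carry_out", "kwargs": {"motion": [0,-0.08,0,0,0,0,0,-0.08,0,0,0,0,0,-0.08,0,0,0,0,0,-0.08,0,0,0,0]}}

```text
t: 33.6
ee_pos: [455.6, 106.0, 107.4]
ee_rot: [180.0, 0.1, -180.0]
wrist_force: [-1.7, -0.7, 4.3]
opening: 0.081
finger_force: 108.7
```

Emit:
{"fn": "carry_out", "kwargs": {"motion": [0,0,0.1,0,0,0,0,0,0.2,0,0,0,0,0,0.2,0,0,0,0,0,0.2,0,0,0]}}

```text
t: 34.0
ee_pos: [455.5, 105.9, 105.4]
ee_rot: [180.0, 0.1, -180.0]
wrist_force: [-1.1, -0.3, 4.5]
opening: 0.085
finger_force: 108.8
```

Run:
```python
from h import *
s=arm.sense();print(s['ee_pos'],s['ee_rot'],s['wrist_force'],s['ft_torque'])
snap('side','d8.png');snap('scene','s8.png')
```

```text
[455.50781026 105.94988364 105.35967544] [ 1.79995691e+02  5.08140104e-02 -1.79992760e+02] [-1.12029653 -0.30575607  4.4540885 ] [ 0.10840761 -0.14241423  0.01856232]
```

Run:
```python
from h import *
snap('wrist','w8.png')
a=cv2.resize(cv2.imread('pics/d8.png')[180:260,280:410],(520,320),interpolation=cv2.INTER_CUBIC)[:,:400]
b=cv2.resize(cv2.imread('pics/s8.png')[170:250,290:390],(400,320),interpolation=cv2.INTER_CUBIC)
c=cv2.resize(cv2.imread('pics/w8.png')[120:260,150:500],(700,280),interpolation=cv2.INTER_CUBIC)
o=np.zeros((600,800,3),np.uint8);o[:320,:400]=a;o[:320,400:]=b;o[320:,:700]=c;cv2.imwrite('pics/v8.png',o)
```

```text
(no output)
```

View pics/v8.png

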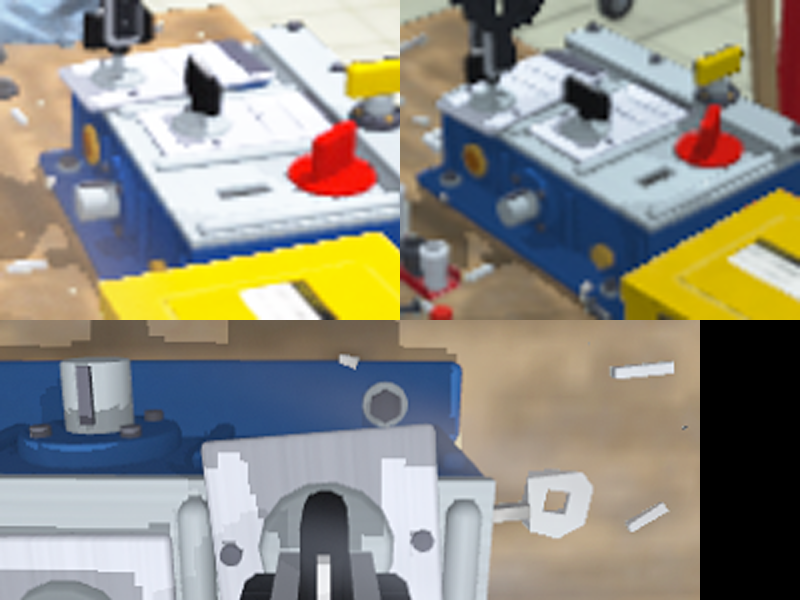

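The combined picture shows cover A yawed about +4.4° on the ribs: its rear edge runs from (202,443) to (436,425) in the crop. I'll lift it, turn it clockwise 4.4° and recentre it.

Run:
```python
from h import *
u=lambda p:[(150+(x+.5)/2-.5,120+(y-320+.5)/2-.5) for x,y in p]
print('ribs',back('w8.png',u([(194,540),(463,540)]),76).round(1).tolist())
print('rear',back('w8.png',u([(202,443),(436,425)]),77).round(1).tolist())
```

```text
ribs [[454.4, 70.3, 76.0], [454.4, 144.1, 76.0]]
rear [[427.0, 74.0, 77.0], [422.2, 135.2, 77.0]]
```

Emit:
{"fn": "carry_out", "kwargs": {"motion": [0,0,-0.3,0,0,0,0,0,-0.7,0,0,0,0,0,-1,0,0,0.03,0,0,-1,0,0,0.075,0,0,-1,0,0,0.075,0,0,-1,0,0,0.075]}}

```text
t: 34.75
ee_pos: [454.5, 105.9, 115.0]
ee_rot: [-180.0, -0.1, 175.8]
wrist_force: [-0.2, 0.1, -1.8]
opening: 0.088
finger_force: 107.9
```

Run:
```python
from h import *
s=arm.sense();print(s['ee_pos'],s['ee_rot'],s['wrist_force'],s['ft_torque'])
p=snap('wrist','w9.png')
# rear edge: white vs blue rows, per column
g=cv2.cvtColor(p,cv2.COLOR_RGB2HSV)[:,:,1]
pts=[]
for c in range(262,362,6):
    col=g[120:230,c].astype(int); r=np.where((col[:-3]>90)&(col[3:]<60))[0]
    pts.append((c,120+r[-1]+1.5 if len(r) else None))
print(pts)
q=np.array([a for a in pts if a[1]]);X=back('w9.png',q,85)[:,:2];k=np.polyfit(X[:,1],X[:,0],1);print(k,np.degrees(np.arctan(k[0])))
```

```text
[454.49363571 105.90826143 115.03165064] [-1.79988101e+02 -8.35511293e-02  1.75779061e+02] [-0.22967776  0.11874137 -1.77082528] [-0.04440353  0.03979465  0.00712552]
[(262, np.float64(177.5)), (268, np.float64(177.5)), (274, np.float64(176.5)), (280, np.float64(176.5)), (286, np.float64(175.5)), (292, np.float64(175.5)), (298, np.float64(174.5)), (304, np.float64(174.5)), (310, np.float64(173.5)), (316, np.float64(173.5)), (322, np.float64(172.5)), (328, np.float64(172.5)), (334, np.float64(171.5)), (340, np.float64(149.5)), (346, np.float64(170.5)), (352, np.float64(169.5)), (358, np.float64(168.5))]
[-6.21321947e-02  4.28156572e+02] -3.555342201319467
```

Run:
```python
from h import *
q=np.array([(262,177.5),(280,176.3),(298,174.7),(316,173.3),(334,171.5),(352,169.5),(358,168.7)])
X=back('w9.png',q,84)[:,:2];k=np.polyfit(X[:,1],X[:,0],1);print(X.round(1).tolist(),k,np.degrees(np.arctan(k[0])))
q=np.array([(255,177),(367,176)])
X=back('w7.png',q,154)[:,:2];print(X)
g=cv2.cvtColor(cv2.imread('pics/w7.png'),cv2.COLOR_BGR2HSV)[:,:,1]
print([(c,[int(r)+120 for r in np.where((g[120:227,c].astype(int)>90)&(g[123:230,c].astype(int)<60))[0]][-1:]) for c in range(262,362,12)])
```

```text
[[422.5, 81.9], [422.6, 91.5], [422.5, 101.1], [422.4, 110.6], [422.2, 120.1], [421.8, 129.7], [421.6, 132.9]] [-1.86974582e-02  4.24269170e+02] -1.0711606295941125
[[424.05573771  76.81472714]
 [423.44073901 136.02529042]]
[(262, [172]), (274, [172]), (286, [172]), (298, [173]), (310, [172]), (322, [171]), (334, [141]), (346, []), (358, [168])]
```

Emit:
{"fn": "carry_out", "kwargs": {"motion": [0,0.12,0,0,0,0.018,0,0.12,0.2,0,0,0.018,0,0.12,0.4,0,0,0.018,0,0.12,0.6,0,0,0.018,0,0.12,0.7,0,0,0.018,0,0.12,0.7,0,0,0.018,0,0.12,0.7,0,0,0.018]}}

```text
t: 35.5
ee_pos: [455.1, 107.1, 108.3]
ee_rot: [180.0, -0.0, 174.7]
wrist_force: [0.1, -0.7, -2.1]
opening: 0.086
finger_force: 107.9
```

Emit:
{"fn": "carry_out", "kwargs": {"motion": [0,0,0.1,0,0,0,0,0,0.2,0,0,0,0,0,0.2,0,0,0,0,0,0.2,0,0,0]}}

```text
t: 35.9
ee_pos: [455.3, 107.1, 106.6]
ee_rot: [180.0, 0.0, 174.7]
wrist_force: [-0.7, -0.7, 2.1]
opening: 0.088
finger_force: 108.5
```

Emit:
{"fn": "carry_out", "kwargs": {"motion": [-0.2,0.02,0.05,0,0,0,-0.6,0.055,0.05,0,0,0,-1,0.09,0.05,0,0,0,-1.4,0.13,0.05,0,0,0,-1.8,0.165,0.05,0,0,0,-2.1,0.195,0.05,0,0,0,-2.3,0.21,0.05,0,0,0,-2.3,0.21,0.05,0,0,0]}}

```text
t: 36.7
ee_pos: [479.0, 107.0, 105.9]
ee_rot: [180.0, 0.1, 174.7]
wrist_force: [-0.8, 0.9, 2.8]
opening: 0.088
finger_force: 108.6
```

Emit:
{"fn": "carry_out", "kwargs": {"motion": [-0.2,0.02,0,0,0,0,-0.4,0.037,0,0,0,0,-0.6,0.055,0,0,0,0,-0.8,0.075,0,0,0,0,-0.9,0.083,0,0,0,0,-0.9,0.083,0,0,0,0]}}

```text
t: 37.3
ee_pos: [486.1, 107.1, 105.5]
ee_rot: [-180.0, -0.2, 174.7]
wrist_force: [-5.2, 0.1, 2.6]
opening: 0.086
finger_force: 108.5
```

Home: it touches the stop at about the same x as the first cover. Next I push the stud in and turn it.

Emit:
{"fn": "carry_out", "kwargs": {"motion": [0,0,0.3,0,0,0,0,0,0.6,0,0,0,0,0,0.9,0,0,0,0,0,1.2,0,0,0,0,0,1.5,0,0,0,0,0,1.65,0,0,0,0,0,1.75,0,0,0,0,0,1.75,0,0,0]}}

```text
t: 38.1
ee_pos: [486.2, 107.1, 90.5]
ee_rot: [-180.0, -0.1, 174.7]
wrist_force: [-9.0, -1.1, 25.4]
opening: 0.086
finger_force: 111.9
```

Emit:
{"fn": "carry_out", "kwargs": {"motion": [0,0,0,0,0,0.14,0,0,0,0,0,0.28,0,0,0,0,0,0.42,0,0,0,0,0,0.56,0,0,0,0,0,0.7,0,0,0,0,0,0.84,0,0,0,0,0,0.98,0,0,0,0,0,1.12,0,0,0,0,0,1.26,0,0,0,0,0,1.4]}}

```text
t: 39.1
ee_pos: [485.7, 106.7, 90.5]
ee_rot: [-179.9, 0.0, 94.2]
wrist_force: [-11.1, -2.4, 24.2]
opening: 0.086
finger_force: 111.8
```

Emit:
{"fn": "carry_out", "kwargs": {"motion": [0,0,0,0,0,0.09,0,0,0,0,0,0.09,0,0,0,0,0,0.09]}}

```text
t: 39.4
ee_pos: [485.7, 106.7, 90.5]
ee_rot: [-179.9, 0.1, 89.4]
wrist_force: [-9.6, -3.0, 24.5]
opening: 0.085
finger_force: 111.8
```

Emit:
{"fn": "carry_out", "kwargs": {"motion": [0,0,0,0,0,0,0,0,0,0,0,0,0,0,0,0,0,0,0,0,-1,0,0,0,0,0,-3,0,0,0,0,0,-6,0,0,0,0,0,-10,0,0,0,0,0,-14,0,0,0,0,0,-18,0,0,0,0,0,-18,0,0,0], "jaw": 0.4}}

```text
t: 40.4
ee_pos: [491.4, 107.2, 274.4]
ee_rot: [179.2, -0.0, 89.3]
wrist_force: [1.2, -0.2, -1.0]
opening: 0.397
finger_force: 0.0
```

Emit:
{"fn": "carry_out", "kwargs": {"motion": [-1,0.5,0,0,0,0.14,-2,1,0,0,0,0.28,-3.5,1.5,0,0,0,0.42,-5,2,0,0,0,0.56,-6.5,3,0,0,0,0.7,-8,3.6,0,0,0,0.84,-9,4,0,0,0,0.98,-10,4.5,0,0,0,1.12,-10.7,4.9,0,0,0,1.26,-10.7,4.9,0,0,0,1.4], "jaw": 0.6}}

```text
t: 41.4
ee_pos: [535.5, -1.5, 267.8]
ee_rot: [180.0, 0.0, 8.7]
wrist_force: [0.2, 0.4, -0.9]
opening: 0.6
finger_force: 0.0
```

Emit:
{"fn": "carry_out", "kwargs": {"motion": [0,0,0,0,0,0.15,0,0,0,0,0,0.15,0,0,0,0,0,0.15]}}

```text
t: 41.7
ee_pos: [534.9, -0.5, 267.9]
ee_rot: [-180.0, 0.0, 0.7]
wrist_force: [-0.7, -0.7, 0.4]
opening: 0.598
finger_force: 0.0
```

Run:
```python
from h import *
s=arm.sense();print(s['ee_pos'],s['ee_rot'],s['wrist_force'])
snap('side','d10.png');snap('scene','s10.png');snap('wrist','w10.png')
a=cv2.resize(cv2.imread('pics/d10.png')[180:260,280:410],(520,320),interpolation=cv2.INTER_CUBIC)[:,:400]
b=cv2.resize(cv2.imread('pics/s10.png')[260:350,310:420],(400,320),interpolation=cv2.INTER_CUBIC)
c=cv2.resize(cv2.imread('pics/w10.png')[80:220,100:500],(800,280),interpolation=cv2.INTER_CUBIC)
o=np.zeros((600,800,3),np.uint8);o[:320,:400]=a;o[:320,400:]=b;o[320:,:800]=c;cv2.imwrite('pics/v10.png',o)
```

```text
[ 5.34861532e+02 -4.62791012e-01  2.67930575e+02] [-1.79992127e+02  3.40844064e-02  6.81677488e-01] [-0.73874199 -0.66557789  0.4459645 ]
```

View pics/v10.png

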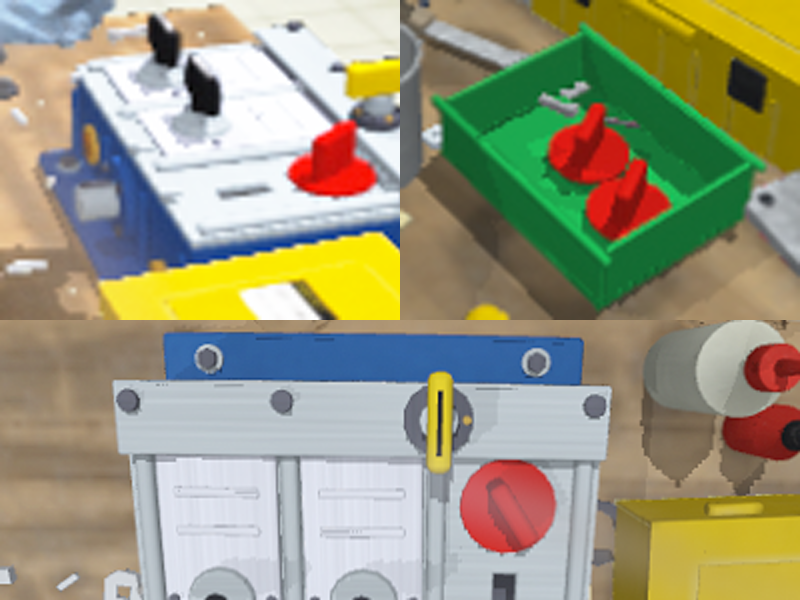

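The combined picture shows both wings crosswise with the covers flush under the lip, plug 2 seated, and two plugs in the bin. The knob is along x at (440,420) in the crop.

Emit:
{"fn": "carry_out", "kwargs": {"motion": [2,0.3,3,0,0,0,4.8,0.6,6,0,0,0,4.8,0.6,9,0,0,0,4.8,0.6,12,0,0,0,4.8,0.6,14,0,0,0,4.8,0.6,16,0,0,0,4.8,0.6,17.1,0,0,0,4.8,0.6,17.1,0,0,0]}}

```text
t: 42.65
ee_pos: [582.0, -5.9, 95.8]
ee_rot: [-180.0, 0.2, 0.5]
wrist_force: [1.2, 0.2, -0.3]
opening: 0.599
finger_force: 0.0
```

Emit:
{"fn": "carry_out", "kwargs": {"motion": [0,0,0,0,0,0,0,0,0,0,0,0,0,0,0,0,0,0,0,0,0,0,0,0,0,0,0,0,0,0,0,0,0,0,0,0], "jaw": 0, "squeeze": 40}}

```text
t: 43.25
ee_pos: [584.0, -6.0, 98.7]
ee_rot: [180.0, -0.1, 0.5]
wrist_force: [-1.6, 1.9, 6.0]
opening: 0.164
finger_force: 39.3
```

Emit:
{"fn": "carry_out", "kwargs": {"motion": [0,0,0,0,0,-0.14,0,0,0,0,0,-0.28,0,0,0,0,0,-0.42,0,0,0,0,0,-0.56,0,0,0,0,0,-0.7,0,0,0,0,0,-0.84,0,0,0,0,0,-0.98,0,0,0,0,0,-1.12,0,0,0,0,0,-1.26,0,0,0,0,0,-1.4]}}

```text
t: 44.25
ee_pos: [582.0, -3.7, 98.6]
ee_rot: [-179.9, -0.2, 81.0]
wrist_force: [-2.6, 7.7, 9.7]
opening: 0.168
finger_force: 39.9
```

Emit:
{"fn": "carry_out", "kwargs": {"motion": [0,0,0,0,0,-0.12,0,0,0,0,0,-0.18,0,0,0,0,0,-0.18,0,0,0,0,0,-0.18]}}

```text
t: 44.65
ee_pos: [581.5, -3.7, 98.6]
ee_rot: [-179.9, -0.2, 91.0]
wrist_force: [-4.1, 7.3, 10.4]
opening: 0.168
finger_force: 40.0
```

Release, rise and check the knob numerically.

Emit:
{"fn": "carry_out", "kwargs": {"motion": [0,0,0,0,0,0,0,0,0,0,0,0,0,0,0,0,0,0,0,0,-2,0,0,0,0,0,-6,0,0,0,0,2,-10,0,0,0,0,4,-14,0,0,0,0,4,-14,0,0,0,0,4,-14,0,0,0,0,4,-14,0,0,0], "jaw": 0.7}}

```text
t: 45.65
ee_pos: [621.5, -5.4, 235.6]
ee_rot: [-179.8, -0.0, 91.0]
wrist_force: [0.1, 0.8, -0.8]
opening: 0.701
finger_force: 0.0
```

Run:
```python
from h import *
p=snap('wrist','w11.png')
h=cv2.cvtColor(p,cv2.COLOR_RGB2HSV);m=cv2.inRange(h,(22,150,120),(33,255,255));m[:, :180]=0;m[:,380:]=0;m[330:]=0
n,l,st,ce=cv2.connectedComponentsWithStats(m)
for i in range(1,n):
    if st[i,4]>80:
        ys,xs=np.where(l==i);X=back('w11.png',np.c_[xs,ys],116)[:,:2]
        w,v=np.linalg.eigh(np.cov((X-X.mean(0)).T));print(st[i],X.mean(0),'axis',v[:,1],w)
print(arm.sense()['ee_pos'],arm.sense()['wrist_force'])
```

```text
[257 164  15  54 595] [581.8163136   -3.14189442] axis [0.03988145 0.99920442] [ 11.56312596 174.4396159 ]
[180 260  25  21 348] [514.21760805 -75.09399028] axis [-0.74297094 -0.66932367] [15.65786672 44.96990756]
[232 302  13  28 191] [ 555.3049559 -125.9976942] axis [0.12415428 0.99226293] [ 5.9337255  52.32985223]
[621.28934251  -5.30357949 235.29768102] [ 0.04628341 -0.5858514  -0.50925167]
```

```bash
python3 -c "
from cell import arm
print(arm.finish_job())"
```

```text
the job is handed in; nothing more can be done
None
```

I found two covers on the bench and locked them home in the middle and left bays; their plugs are in the bin, the right bay kept its plug, the knob is back within about 2° of free, and the job was handed in at about 46 s (no verdict returned).

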